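# Uncap the setting fixture and offer up the offset lever

### The job

Lift the loose red dust cap off the spigot of the blue setting fixture and set it, open side down, into the shallow round aluminium holder. Then pick up the offset steel lever by its balance point and finish holding it in the gripper, still and level, about 4 cm above the spigot tip, with its bore straight over the spigot and its foot over the rest pillar. Do not let the lever tip or touch the fixture, and leave everything else on the shelf where it is.

Things in the scene. Friction and masses are not known exactly. Their poses are not given: they have to be found in the camera images.
- fixture: Blue base plate 250 x 70 x 10 mm, fixed, with two upright steel posts on its long centre line. Origin on the work surface; x axis along the plate towards the spigot, z up. At x = +53.5 mm a shoulder post, diameter 32, up to z = 30 mm, and on it the spigot, diameter 18, up to z = 56 mm. At x = -132.5 mm the rest pillar, diameter 24, black top at z = 30 mm. Place and yaw vary.
- spigot_tip (a point): Centre of the top of the spigot, 56 mm above the work surface; covered by the cap at the start.
- rest_top (a point): Centre of the top of the rest pillar, 30 mm above the work surface.
- cap: Loose red plastic cap, upright cylinder 34 mm in diameter (35 over its ribs), 46 mm tall, 35 g; closed on top, open below (hole 24 mm wide, 28 mm deep). Origin at the centre of its lower rim, z up. It starts slipped over the spigot, its rim on the shoulder 30 mm above the work surface, and lifts straight off (26 mm of spigot inside, 3 mm play all round).
- holder: Shallow round aluminium cup fixed to the work surface: 72 mm in diameter, 14 mm tall, recess 44 mm in diameter and 8 mm deep, its floor 6 mm above the work surface. Origin at the centre of its underside, z up. The cap stands in it open side down, its rim then 6 mm above the work surface. Its place varies.
- lever: Loose cast-steel lever 222 mm long, 0.4 to 0.6 kg, lying on its boss and foot. Origin on its underside (z = 0 at the start) straight below the balance point; x axis along it to the heavy boss, z up. Its arm is a bar 14 mm wide (y), z = 18 to 36 mm. The balance point is on the arm, 27 mm from the boss's edge, well off mid-length: grip across the arm there (x = 0).
- lever_bore (a point): Centre of the boss's bore at its underside, x = +53.5 mm on the lever. The boss is a tube 52 mm in diameter, 40 mm tall, with a vertical 24 mm bore. When the bore is over the spigot and the foot over the rest, the lever's origin is above the fixture's and their x axes agree; at the start these axes differ by less than 35 degrees.
- lever_foot (a point): Centre of the foot's underside, x = -132.5 mm on the lever. The foot is a small post 20 mm in diameter, 36 mm tall, at the light end of the arm.
- filter_housing: Gray plastic air filter housing, 130 x 90 x 50 mm with two stubs on top, 84 mm tall; loose, leave alone. Origin at the centre of its underside.
- reed_block: Black reed valve block, 75 x 62 x 40 mm; loose, leave alone. Origin at the centre of its underside.
- jet_wrench: Brass T-handled jet wrench, 125 x 60 x 11 mm, lying flat; loose, leave alone. Origin underneath, near its middle.
- screwdriver: Orange-handled flat screwdriver, 190 mm long, lying; loose, leave alone.
- jet_jar: Small jar with black lid, 44 mm in diameter, 50 mm tall; loose, leave alone. Origin at the centre of its underside.
- jet_tin: Open steel tin with dividers, 110 x 75 x 22 mm; loose, leave alone. Origin at the centre of its underside.
Things that resemble listed ones, but are neither listed nor needed, are in the scene too. Of the things like the cap, leave any that is orange or turquoise; of the rest the larger one is meant.

How it is judged:
By the outcome, as a careful person would: the job done as asked, in the order asked, and still so for the second after the job is handed in, while the arm keeps its last pose, push and grip.
It also fails if it takes over 69 s, if anything falls off the work surface, if the arm or the gripper's body presses on something with over 40 N, if the wrist force passes 120 N, or if a joint passes its speed limit or range.

### The arm

A 6-joint arm with a two-finger parallel gripper is mounted at the origin on the work surface. World frame = base frame: x ahead of the robot, y to its left, z up, the work surface at z = 0. Lengths are in mm, angles in rad, forces in N, time in s.
With the tool pointing down it reaches from about 350 to 775 mm from the base axis. Payload 7.3 kg.
Tool frame: the origin (TCP) lies midway between the tips of the shut fingers; the grasp point (between the pads) lies 19 mm behind it; z points along the fingers, y is the line along which they close (so a half turn about z gives the same grasp; the last joint's range is limited). The gripper opens to 92 mm and grips with 3 to 60 N. Pads are 19 mm wide; open, the fingers measure 130 mm over their backs; the gripper's body (75 mm by 190 mm) begins 47 mm behind the grasp point.
Start: joints at [-0.146, 0.342, 1.524, -0, 1.275, -0.146], TCP at [525.019, 0.019, 226.741] pointing down, gripper open.
Joint ranges: [-2.53, 2.53], [-0.77, 2.02], [0.04, 2.7], [-1, 4.14], [0.28, 2.66], [-3.11, 3.11]. Speed limits (rad/s): [2.57, 2.57, 3.14, 3.14, 3.14, 3.14].

### API

Orientations are given as [roll, pitch, yaw] about the fixed x, y, z axes, in that order (R = Rz(yaw) Ry(pitch) Rx(roll)).
In Python, from workcell import r gives the robot as it stands.
- The arm moves only by the tool step_arm, never from a script. Its argument "deltas" is a list of rows, each an object with "xyz": the shift along the tool's x, y, z in units of 30 mm (1.0 is 30 mm), a list of three; "dr": the turn, a rotation vector about the tool's x, y, z in units of 0.08 rad (1.0 is 0.08 rad), a list of three. A call has 1 to 20 rows; each row shifts and turns the commanded pose from where the row before left it, along the tool's axes as they then stand; what a row does not reach is not made up. A row lasts 1/12 s, in which the tool goes at most 41.7 mm and 7.16 degrees, less where a joint would pass 70% of its speed; a pose out of reach is approached as far as the arm can. A call with a number of a shift or a turn outside -1 to 1 is refused whole. A call with a gripper value outside its range is refused whole. "claw" is the opening, from 0 (shut) to 1 (fully open), set as the call begins (left out, the last holds). The fingers move at their own pace and stop on an object; the grip force is fixed at half the most. Time passes only in rows, so rows that do not move let the fingers close. It gives the time, the measured TCP pose, the force, the opening and the grip force at its end, in the units of the state.
- r.get_state(): the state, without advancing time (a new reading comes with each control period).
- r.camera(name): name is "scene" or "side" or "wrist"; returns (picture, depth): 480x640x3 uint8, red, green, blue; 480x640 float32, mm along the optical axis (not along the pixel's ray), 0 where there is no reading.
- r.get_calibration(name): a dict with "vfov" (degrees; the focal length in pixels is half the picture's height over the tangent of half this angle, whatever the lens; pixels are square), "cx", "cy" (the principal point, pixels), "extrinsics" (4x4, takes a point from world to camera coordinates). Camera axes: x right, y up, looking along -z (the intrinsics and any distortion apply to the point x, -y, -z); pixel columns grow to the right and rows downward; lengths in mm; the calibration is good to about 2 mm. A picture is of the moment at which its call begins: read the wrist's pose just before it. get_calibration takes no time and is no camera call; for the wrist camera it gives the pose at the moment of the call.
- r.hand_in(): hands the job in; it is judged then, once.
Trained networks look in the newest picture that a camera, given by its name, has taken for a name from the list of things; names that differ only in an ending like _2 or _b are one class to them, and where a whole thing is asked for, a point or a joint stands for the part that bears it (a point fixed in the world has none). Each returns a list of dicts, best first, with "confidence" (0 to 1); they miss things now and then, are a little off and sometimes report something else, mostly with a low value. They report only what shows in the picture. A call takes as long as a camera call. They do not tell look-alikes from the thing itself.
- r.recognise(query, camera): "bbox" ([centre column, centre row, width, height] in pixels, round what is visible of it).
The state is a dict: "t": time; "q": joint angles; "joint_vel": joint speeds; "joint_torque": joint torques, N m; "tool_pos": TCP position; "tcp_rot": TCP orientation; "ft_force": force on the tool from outside, world axes, zero at the start; "ft_torque": the same for the moment, N m; "finger_gap": finger opening in mm; "finger_force": force on a finger pad.
Only numpy, scipy, OpenCV 4.12 (cv2) and the standard library are available. Lean on these libraries where they do the work, as an engineer would, in place of code of your own. Each camera call takes 0.05 s, during which the arm holds its last target. There are 200 camera calls.

## Working session

There is one attempt and no reset: what is moved stays moved. The work goes in short steps, Python scripts to look and compute and a tool call to move; the robot and the scene stay as the last step left them, time stands still between calls to the robot, and variables do not carry over. Pictures are saved under pics/ and viewed, at most 10 in all, crops included, and the job is handed in when it is done.

Besides the shell and the picture viewer there is one more tool, called after "Emit:" as name(argument=value, ...), one argument or row to a line, values as JSON. step_arm: Moves the arm, as the interface text tells. Shifts and turns lie within -1 to 1; 1 stands for 30 mm of shift or 0.08 rad of turn. Its arguments: {"type":"object","properties":{"deltas":{"type":"array","items":{"type":"object","properties":{"xyz":{"type":"array","items":{"type":"number","minimum":-1,"maximum":1}},"dr":{"type":"array","items":{"type":"number","minimum":-1,"maximum":1}}}}},"claw":{"type":"number"}},"required":["deltas"]}

```bash
mkdir -p pics; ls; cat > h.py <<'E'
import numpy as np, cv2
from workcell import r
def snap(cam,name=None):
    cal=r.get_calibration(cam); im,d=r.camera(cam)
    if name: cv2.imwrite(f'pics/{name}.png',im[:,:,::-1])
    return im,d,cal
def pts(d,cal):
    f=240/np.tan(np.radians(cal['vfov']/2)); v,u=np.mgrid[:480,:640]
    P=np.stack([(u-cal['cx'])/f*d,-(v-cal['cy'])/f*d,-d,np.ones_like(d)],-1)
    W=P@np.linalg.inv(np.array(cal['extrinsics'])).T
    W=W[...,:3]; W[d<=0]=np.nan
    return W
E
python3 - <<'E'
from h import *
for c in ('scene','side','wrist'):
    im,d,cal=snap(c,c+'0'); np.savez(f'{c}0.npz',im=im,d=d)
    print(c,{k:(np.round(v,3).tolist() if k=='extrinsics' else v) for k,v in cal.items()})
    W=pts(d,cal)
    for n in ('fixture','cap','holder','lever','lever_foot'):
        for o in r.recognise(n,c)[:4]:
            u,v=np.array(o['bbox'][:2]).round().astype(int); print(n,np.round(o['bbox']),round(o['confidence'],2),np.round(W[min(v,479),min(u,639)]))
E
```

```text
pics
scene {'vfov': 48.43208017066693, 'cx': 328.78236622500344, 'cy': 242.5670692163729, 'extrinsics': [[-0.486, 0.874, 0.003, 256.911], [-0.479, -0.27, 0.835, 207.402], [0.731, 0.405, 0.55, -1590.433], [0.0, 0.0, 0.0, 1.0]]}
fixture [418. 294.  96.  72.] 0.81 [547. 220.  10.]
cap [350. 299.  17.  25.] 0.77 [658. 119.  36.]
cap [396. 294.  15.  29.] 0.57 [636. 205.  67.]
cap [374. 275.  16.  16.] 0.52 [551. 122.  25.]
cap [381. 338.  14.  16.] 0.46 [716. 213.  24.]
holder [242. 243.  32.  18.] 0.67 [ 564. -216.    4.]
lever [333. 266.  69.  60.] 0.66 [569.  33.  28.]
lever_foot [332. 268.  70.  60.] 0.9 [572.  32.  25.]
side {'vfov': 48.92495889858281, 'cx': 318.5587177857206, 'cy': 241.61026636558864, 'extrinsics': [[0.909, -0.417, -0.011, -491.105], [0.266, 0.56, 0.785, -244.721], [-0.321, -0.716, 0.62, -970.636], [0.0, 0.0, 0.0, 1.0]]}
fixture [278. 233. 104.  29.] 0.56 [527. 207.  12.]
cap [314. 211.  18.  22.] 0.63 [613. 182.  67.]
cap [302. 252.  13.  16.] 0.61 [545. 101.  25.]
cap [340. 239.  17.  22.] 0.59 [640.  97.  34.]
holder [383. 353.  37.  36.] 0.58 [ 572. -221.    9.]
holder [255. 408.  28.  96.] 0.2 [ 312. -243.   25.]
lever [316. 271.  98.  37.] 0.7 [544.  21.  31.]
lever_foot [314. 272. 102.  36.] 0.97 [541.  24.  27.]
wrist {'vfov': 64.28416376373205, 'cx': 317.71449447994695, 'cy': 230.82666841759058, 'extrinsics': [[1.0, 0.001, 0.001, -524.945], [-0.001, 0.965, -0.262, 32.622], [-0.001, 0.262, 0.965, -390.623], [0.0, 0.0, 0.0, 1.0]]}
fixture [407.  13. 106.  26.] 0.63 [604. 169.  10.]
cap [457.  82.  59.  44.] 0.73 [nan nan nan]
cap [338.  79.  30.  33.] 0.72 [542. 111.  34.]
holder [354. 367.  65.  26.] 0.94 [ 566. -187.   15.]
lever [342. 182. 242.  76.] 0.88 [549.  18.   2.]
lever_foot [343. 179. 242.  81.] 0.79 [548.  26.  37.]
```

```bash
python3 -c "
import cv2,numpy as np
a=[cv2.imread(f'pics/{c}0.png') for c in ('scene','side')]
" ; ls pics
```

```text
scene0.png
side0.png
wrist0.png
```

View pics/scene0.png

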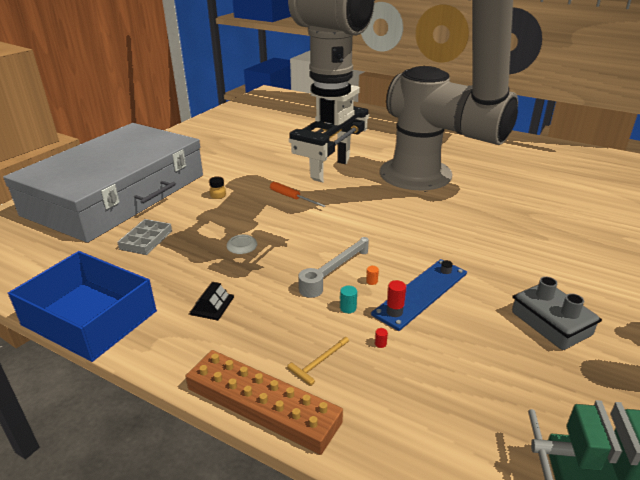

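View pics/side0.png

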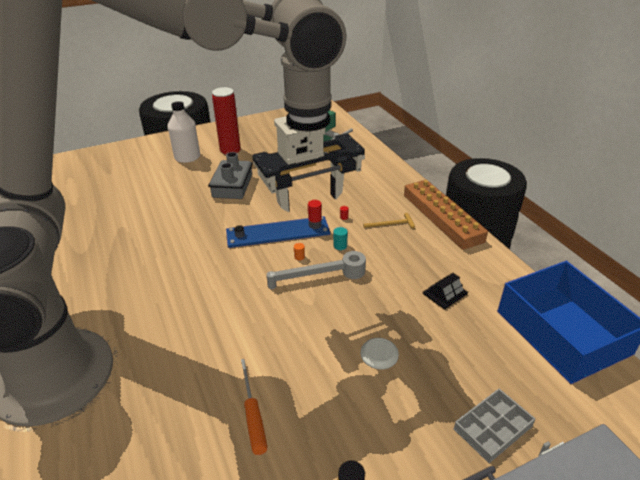

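The cap candidates in the scene view are the red cap on the fixture (397,294), a small red one (381,338), an orange one (372,275) and a turquoise one (348,299). I choose the large red cap on the fixture spigot. The lever is at (333,266) and the holder at (241,243).

```bash
python3 - <<'E'
from h import *
s=r.get_state(); print(s['t'],s['tool_pos'],s['tcp_rot'],s['ft_force'],s['finger_gap'])
from scipy.spatial.transform import Rotation as R
print(R.from_euler('xyz',s['tcp_rot']).as_matrix().round(3))
E
```

```text
0.9 [5.25017535e+02 2.01507724e-02 2.26758919e+02] [3.14148545e+00 3.11912056e-05 1.57079126e+00] [-1.44941954  0.2045861  -0.21814624] 91.57901710675448
[[ 0.  1.  0.]
 [ 1. -0. -0.]
 [-0.  0. -1.]]
```

Emit:
step_arm(
  deltas=[
    {"xyz":[0.6,0.2,-0.8]},
    {"xyz":[0.6,0.2,-0.8]},
    {"xyz":[0.6,0.2,-0.8]},
    {"xyz":[0,0,-0.4]},
    {"xyz":[0,0,0]},
    {"xyz":[0,0,0]},
  ],
)

```text
invalid input at $.deltas[0]: expected keys xyz, dr
```

```bash
python3 - <<'E'
from h import *
s=r.get_state(); print(s['t'],s['tool_pos'],s['tcp_rot'])
im,d,cal=snap('wrist','w1'); np.savez('w1.npz',im=im,d=d,ext=cal['extrinsics'])
W=pts(d,cal)
for n in ('fixture','cap','holder','lever','spigot_tip','rest_top','lever_bore'):
  for o in r.recognise(n,'wrist')[:4]:
    u,v=np.array(o['bbox'][:2]).round().astype(int); print(n,np.round(o['bbox']),round(o['confidence'],2),np.round(W[min(v,479),min(u,639)]))
print('table z',[np.round(W[v,u]).tolist() for v,u in ((450,100),(450,500),(250,50),(100,60),(300,600))])
E
```

```text
0.9 [5.25017535e+02 2.01507724e-02 2.26758919e+02] [3.14148545e+00 3.11912056e-05 1.57079126e+00]
fixture [403.  14. 110.  28.] 0.87 [601. 168.   8.]
cap [457.  82.  55.  45.] 0.75 [640. 108.  48.]
cap [338.  80.  32.  35.] 0.61 [542. 110.  37.]
holder [354. 366.  61.  25.] 0.84 [ 566. -186.   14.]
lever [344. 182. 241.  76.] 0.55 [551.  18.   1.]
spigot_tip [407.  14. 103.  26.] 0.71 [604. 168.   9.]
spigot_tip [353. 364.  66.  27.] 0.39 [ 565. -184.   13.]
rest_top [405.  13. 107.  26.] 0.95 [602. 169.  10.]
rest_top [343. 179. 237.  78.] 0.56 [548.  26.  36.]
lever_bore [343. 180. 242.  75.] 0.73 [548.  25.  37.]
table z [[493.0, 26.0, 341.0], [554.0, 22.0, 336.0], [241.0, -55.0, 1.0], [278.0, 96.0, 0.0], [583.0, 37.0, 314.0]]
```

View pics/w1.png

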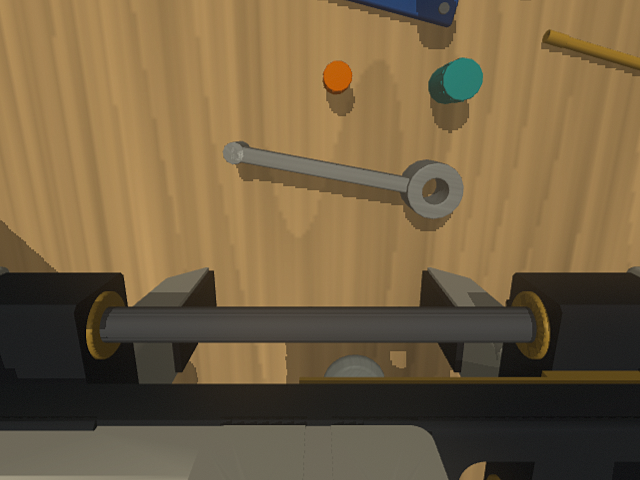

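Emit:
step_arm(
  deltas=[
    {"xyz":[0.7,0.3,-0.8],"dr":[0,0,0]},
    {"xyz":[0.7,0.3,-0.8],"dr":[0,0,0]},
    {"xyz":[0.7,0.3,-0.8],"dr":[0,0,0]},
    {"xyz":[0.6,0.1,-0.8],"dr":[0,0,0]},
    {"xyz":[0,0,0],"dr":[0,0,0]},
    {"xyz":[0,0,0],"dr":[0,0,0]},
  ],
)

```text
t: 1.8
tool_pos: [555.5, 81.8, 323.7]
tcp_rot: [3.139, 0.0, 1.573]
ft_force: [-0.3, -0.7, -0.5]
finger_gap: 91.9
finger_force: 0.0
```

```bash
python3 - <<'E'
from h import *
s=r.get_state(); print(s['t'],s['tool_pos'],s['tcp_rot'])
im,d,cal=snap('wrist','w2'); np.savez('w2.npz',im=im,d=d,ext=cal['extrinsics'])
W=pts(d,cal)
for n in ('fixture','cap','lever'):
  for o in r.recognise(n,'wrist')[:4]:
    u,v=np.array(o['bbox'][:2]).round().astype(int); print(n,np.round(o['bbox']),round(o['confidence'],2),np.round(W[min(v,479),min(u,639)]))
E
```

```text
1.8 [555.47429678  81.84913332 323.72702888] [3.13890654e+00 9.46377414e-05 1.57265615e+00]
fixture [296.  63. 225. 119.] 0.67 [531. 224.  11.]
cap [393. 167.  37.  31.] 0.98 [642. 110.  45.]
cap [306. 163.  25.  24.] 0.9 [543. 113.  36.]
cap [381.  80.  34.  36.] 0.8 [619. 199.  77.]
cap [451.  75.  24.  23.] 0.76 [703. 209.  31.]
lever [310. 235. 182.  60.] 0.61 [547.  27.  38.]
```

View pics/w2.png

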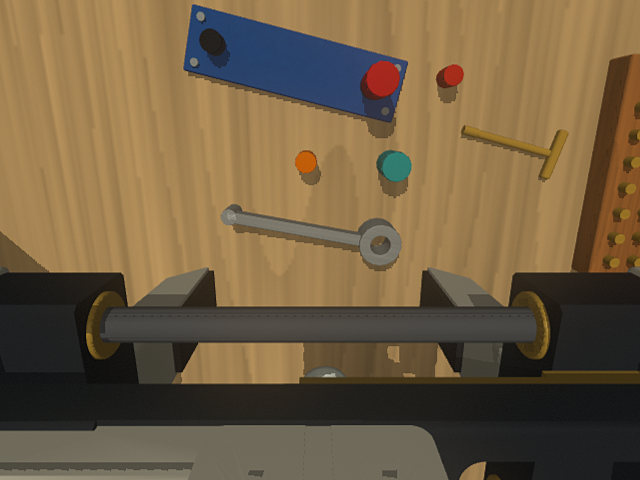

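The picture shows the large red cap at (381,80) on the blue plate, the rest pillar at (212,42), the lever boss at (380,243) and its foot at (231,215). The small red cap at (451,75) and the orange and turquoise ones stand clear.

```bash
cat >> h.py <<'E'
def circ(W,im,c,rad,zlo,zhi,col=None):
    "min enclosing circle and centroid of points near c (x,y) in height band"
    m=(np.hypot(W[...,0]-c[0],W[...,1]-c[1])<rad)&(W[...,2]>zlo)&(W[...,2]<zhi)
    if col is not None: m&=col(im.astype(int))
    p=W[m]; (cx,cy),R=cv2.minEnclosingCircle(p[:,:2].astype(np.float32))
    return np.round([cx,cy,R,*np.median(p,0)],1),len(p)
red=lambda i:(i[...,0]>120)&(i[...,1]<70)&(i[...,2]<70)
blue=lambda i:(i[...,2]>80)&(i[...,0]<60)
E
python3 - <<'E'
from h import *
z=np.load('w2.npz'); im,d=z['im'],z['d']; cal=r.get_calibration('wrist'); W=pts(d,cal)
print('cap',circ(W,im,(619,199),40,66,90,red))
m=blue(im)&(W[...,2]>3)&(W[...,2]<18)&(W[...,1]>140)
p=W[m]; print('plate',cv2.minAreaRect(p[:,:2].astype(np.float32)),np.median(p[:,2]))
q=W[38:48,204:220].reshape(-1,3); q=q[q[:,2]>22]; print('rest',q.mean(0).round(1),len(q))
print('boss',circ(W,im,W[235,380,:2],60,34,48)); print(W[243,380])
print('foot',circ(W,im,W[215,231,:2],16,30,45))
m=(W[...,2]>30)&(W[...,2]<50)&(W[...,1]<75)&(W[...,1]>-30)&(W[...,0]>400)&(W[...,0]<700)
p=W[m]; bx=p[(p[:,0]>500)&(p[:,0]<580)]; print('arm fit',np.polyfit(bx[:,0],bx[:,1],1),bx[:,2].mean())
print(p[:,:2].min(0),p[:,:2].max(0))
E
```

```text
cap (array([617.9, 198.6,  17. , 618.2, 198.6,  74.5]), 905)
plate ((528.03125, 220.18588256835938), (68.28614807128906, 248.80899047851562), 76.38836669921875) 8.970916813432154
rest [438.9 239.7  29.5] 160
boss (array([611.9,  20.4,  43.7, 622.7,  18.7,  38.1]), 1316)
[635.88478419   3.79643802  -2.34362472]
foot (array([451.3,  49.4,  14.7, 450.2,  47.8,  35.1]), 312)
arm fit [ -0.18795675 132.73238883] 34.53123470044255
[436.65416402 -11.00062885] [654.1069997   57.68169933]
```

Emit:
step_arm(
  claw=0.65,
  deltas=[
    {"xyz":[0.41,0.23,0.78],"dr":[0,0,0]},
    {"xyz":[0.41,0.23,0.78],"dr":[0,0,0]},
    {"xyz":[0.41,0.23,0.78],"dr":[0,0,0]},
    {"xyz":[0.41,0.23,0.78],"dr":[0,0,0]},
    {"xyz":[0.41,0.23,0.78],"dr":[0,0,0]},
    {"xyz":[0.41,0.23,0.78],"dr":[0,0,0]},
    {"xyz":[0.41,0.23,0.78],"dr":[0,0,0]},
    {"xyz":[0.41,0.23,0.78],"dr":[0,0,0]},
    {"xyz":[0.41,0.23,0.78],"dr":[0,0,0]},
    {"xyz":[0,0,0],"dr":[0,0,0]},
    {"xyz":[0,0,0],"dr":[0,0,0]},
  ],
)

```text
t: 2.92
tool_pos: [615.9, 191.1, 110.1]
tcp_rot: [-3.137, 0.001, 1.571]
ft_force: [-0.8, -1.0, 0.3]
finger_gap: 59.3
finger_force: 0.0
```

```bash
python3 - <<'E'
from h import *
s=r.get_state(); print(s['t'],s['tool_pos'],s['tcp_rot'],s['finger_gap'])
im,d,cal=snap('wrist'); W=pts(d,cal); cv2.imwrite('pics/w3.png',im[60:420,120:560,::-1])
print('cap',circ(W,im,(619,199),40,68,90,red), circ(W,im,(619,199),40,72,90,red))
for o in r.recognise('cap','wrist'): print(np.round(o['bbox']),o['confidence'])
E
```

```text
2.9167 [615.91340977 191.06131894 110.14552762] [-3.13709052e+00  1.11114638e-03  1.57090978e+00] 59.293903173642164
cap (array([620. , 200.6,  17.3, 620. , 201.8,  77.1]), 3115) (array([620.1, 200.5,  17.3, 620.3, 201.3,  77.1]), 3026)
[452. 209.  45.  38.] 0.88
[362. 360.  52.  34.] 0.61
[327. 242.  60.  71.] 0.56
```

View pics/w3.png

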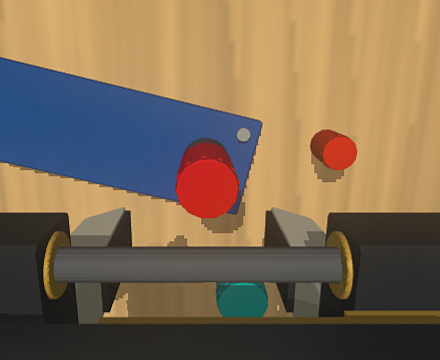

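The crop shows the large red cap (207,190 in the crop) sitting on the blue plate between the fingers, ribbed and ahead of the grip line. The smaller red cap is at (338,150). The choice is confirmed.

Emit:
step_arm(
  deltas=[
    {"xyz":[0.16,0.07,0],"dr":[0,0,0]},
    {"xyz":[0.15,0.07,0],"dr":[0,0,0]},
    {"xyz":[0,0,0.55],"dr":[0,0,0]},
    {"xyz":[0,0,0.55],"dr":[0,0,0]},
    {"xyz":[0,0,0.55],"dr":[0,0,0]},
    {"xyz":[0,0,0.55],"dr":[0,0,0]},
    {"xyz":[0,0,0],"dr":[0,0,0]},
  ],
)

```text
t: 3.6
tool_pos: [619.8, 200.7, 43.8]
tcp_rot: [-3.137, 0.001, 1.571]
ft_force: [-1.3, -0.7, 0.2]
finger_gap: 59.7
finger_force: 0.0
```

Emit:
step_arm(
  claw=0.2,
  deltas=[
    {"xyz":[0,0,0],"dr":[0,0,0]},
    {"xyz":[0,0,0],"dr":[0,0,0]},
    {"xyz":[0,0,0],"dr":[0,0,0]},
    {"xyz":[0,0,0],"dr":[0,0,0]},
    {"xyz":[0,0,0],"dr":[0,0,0]},
    {"xyz":[0,0,0],"dr":[0,0,0]},
  ],
)

```text
t: 4.1
tool_pos: [622.0, 201.2, 47.4]
tcp_rot: [3.139, -0.0, 1.571]
ft_force: [-0.1, -0.1, 5.7]
finger_gap: 33.7
finger_force: 30.0
```

Emit:
step_arm(
  deltas=[
    {"xyz":[0,0,-0.3],"dr":[0,0,0]},
    {"xyz":[0,0,-0.5],"dr":[0,0,0]},
    {"xyz":[0,0,-0.8],"dr":[0,0,0]},
    {"xyz":[0,0,-0.8],"dr":[0,0,0]},
    {"xyz":[0,0,-0.8],"dr":[0,0,0]},
    {"xyz":[0,0,0],"dr":[0,0,0]},
  ],
)

```text
t: 4.6
tool_pos: [623.9, 201.6, 148.4]
tcp_rot: [3.132, -0.002, 1.571]
ft_force: [1.2, -0.1, 0.5]
finger_gap: 33.5
finger_force: 30.0
```

Emit:
step_arm(
  deltas=[
    {"xyz":[-0.5,-0.1,0],"dr":[0,0,0]},
    {"xyz":[-0.85,-0.1,0],"dr":[0,0,0]},
    {"xyz":[-0.85,-0.1,0],"dr":[0,0,0]},
    {"xyz":[-0.85,-0.1,0],"dr":[0,0,0]},
    {"xyz":[-0.85,-0.1,0],"dr":[0,0,0]},
    {"xyz":[-0.85,-0.1,0],"dr":[0,0,0]},
    {"xyz":[-0.85,-0.1,0],"dr":[0,0,0]},
    {"xyz":[-0.85,-0.1,0],"dr":[0,0,0]},
    {"xyz":[-0.85,-0.1,0],"dr":[0,0,0]},
    {"xyz":[-0.85,-0.1,0],"dr":[0,0,0]},
    {"xyz":[-0.85,-0.1,0],"dr":[0,0,0]},
    {"xyz":[-0.85,-0.1,0],"dr":[0,0,0]},
    {"xyz":[-0.85,-0.1,0],"dr":[0,0,0]},
    {"xyz":[-0.85,-0.1,0],"dr":[0,0,0]},
    {"xyz":[-0.85,-0.1,0],"dr":[0,0,0]},
    {"xyz":[-0.85,-0.1,0],"dr":[0,0,0]},
    {"xyz":[-0.85,-0.1,0],"dr":[0,0,0]},
    {"xyz":[-0.85,-0.1,0],"dr":[0,0,0]},
    {"xyz":[-0.4,0,0],"dr":[0,0,0]},
    {"xyz":[0,0,0],"dr":[0,0,0]},
  ],
)

```text
t: 6.27
tool_pos: [566.9, -261.9, 141.9]
tcp_rot: [-3.142, 0.0, 1.568]
ft_force: [-0.1, -0.2, -0.9]
finger_gap: 33.8
finger_force: 30.0
```

```bash
python3 - <<'E'
from h import *
s=r.get_state(); print(s['t'],s['tool_pos'],s['tcp_rot'],s['finger_gap'])
im,d,cal=snap('wrist','w4'); W=pts(d,cal); np.savez('w4.npz',im=im,d=d,W=W)
for o in r.recognise('holder','wrist'): u,v=map(int,o['bbox'][:2]);print(np.round(o['bbox']),o['confidence'],W[v,u])
E
```

```text
6.2667 [ 566.8774249  -261.86577147  141.89489288] [-3.14156811e+00  4.37630105e-04  1.56766182e+00] 33.805311967811065
```

View pics/w4.png

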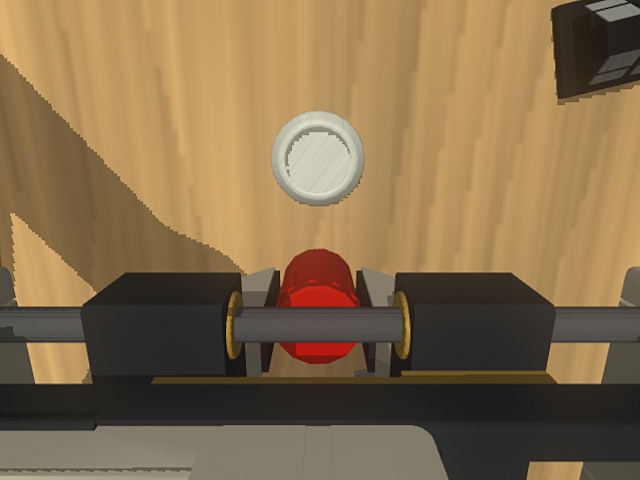

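The holder is at (318,158) and the cap is held upright at (320,300).

```bash
python3 - <<'E'
from h import *
z=np.load('w4.npz'); im,d,W=z['im'],z['d'],z['W']
c=W[158,318]; print('c',c)
print('holder',circ(W,im,c[:2],50,10,22), circ(W,im,c[:2],17,-10,40))
# colour segmentation outline
m=(np.hypot(W[...,0]-c[0],W[...,1]-c[1])<55)&(W[...,2]>9); p=W[m]
print(p[:,:2].min(0),p[:,:2].max(0))
m=red(im)&(W[...,2]>90); p=W[m]; print('cap',p.min(0).round(1),p.max(0).round(1))
q=p[p[:,2]<p[:,2].max()-6]
# circle fit on side
A=np.c_[2*q[:,:2],np.ones(len(q))]; s=np.linalg.lstsq(A,(q[:,:2]**2).sum(1),rcond=None)[0]
print('side circle',s[:2],np.sqrt(s[2]+s[:2]@s[:2]),len(q))
# side slope: front-most y vs z
for lo in range(130,170,6):
    t=q[(q[:,2]>lo)&(q[:,2]<lo+6)]
    if len(t)>10: print(lo,len(t),np.percentile(t[:,1],95).round(1),t[:,0].min().round(1),t[:,0].max().round(1))
E
```

```text
c [ 567.07877917 -213.33564208    6.27641472]
holder (array([ 566.3, -214. ,   34.1,  566.4, -210.5,   14.2]), 2827) (array([ 567.1, -213.3,   17. ,  567.1, -213.2,    7.1]), 1599)
[ 514.41440162 -265.80486176] [ 619.51250931 -179.32062259]
cap [ 550.7 -276.3  127.8] [ 583.3 -229.5  222.5]
side circle [ 566.62766724 -260.45998777] 13.563555262740037 3520
130 170 -246.2 551.3 583.2
136 195 -246.2 553.6 575.0
142 226 -246.2 551.3 575.1
148 191 -245.9 551.7 579.3
154 263 -245.6 551.3 583.2
160 292 -245.6 552.9 583.3
166 1714 -246.5 550.7 581.3
```

Emit:
step_arm(
  deltas=[
    {"xyz":[0.5,0,0],"dr":[0,0,0]},
    {"xyz":[0.6,0,0],"dr":[0,0,0]},
    {"xyz":[0.5,0,0],"dr":[0,0,0]},
    {"xyz":[0,-0.02,0.6],"dr":[0,0,0]},
    {"xyz":[0,0,0.8],"dr":[0,0,0]},
    {"xyz":[0,0,0.8],"dr":[0,0,0]},
    {"xyz":[0,0,0.8],"dr":[0,0,0]},
    {"xyz":[0,0,0.3],"dr":[0,0,0]},
    {"xyz":[0,0,0],"dr":[0,0,0]},
  ],
)

```text
t: 7.12
tool_pos: [565.5, -208.9, 41.0]
tcp_rot: [-3.137, -0.003, 1.573]
ft_force: [-0.6, 1.0, 0.1]
finger_gap: 34.1
finger_force: 30.0
```

```bash
python3 - <<'E'
from h import *
s=r.get_state(); print(s['t'],s['tool_pos'],s['tcp_rot'],s['finger_gap'])
im,d,cal=snap('wrist'); W=pts(d,cal); cv2.imwrite('pics/w5.png',cv2.resize(im[200:400,200:440,::-1],None,fx=3,fy=3))
m=(np.hypot(W[...,0]-566.5,W[...,1]+214)<55)&(W[...,2]>10)&(W[...,2]<20)
p=W[m]; print('holder',p.min(0),p.max(0),circ(W,im,(566.5,-214),55,10,20))
m=red(im); p=W[m]; print('cap',np.nanpercentile(p,[0.5,99.5],axis=0).round(1))
E
```

```text
7.1167 [ 565.45646575 -208.91388884   41.00583377] [-3.13722656e+00 -2.55606572e-03  1.57262948e+00] 34.05130418777484
holder [ 533.49444665 -211.49905119   10.00263386] [ 599.74614306 -179.34587291   17.15922534] (array([ 566.6, -210.2,   33.1,  567.2, -191.2,   14. ]), 2812)
cap [[ 553.1 -223.3   28.7]
 [ 579.2 -177.5  120.4]]
```

View pics/w5.png

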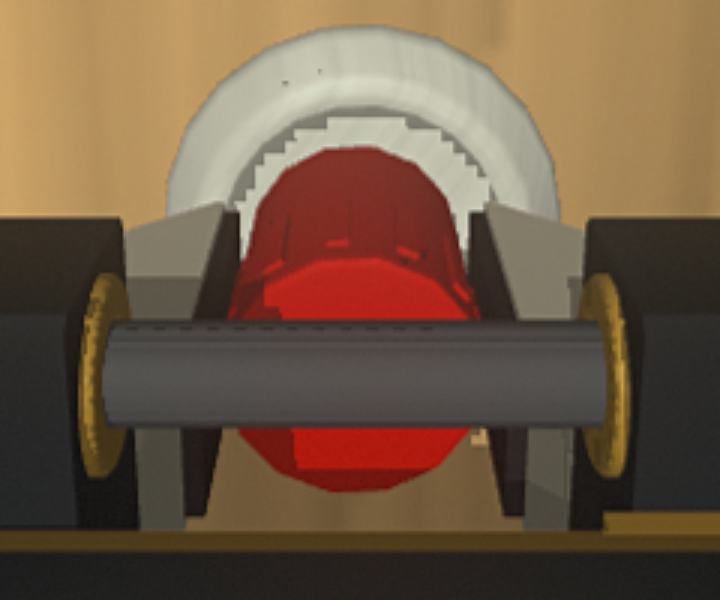

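The cap's front rim (355,150 in the crop) sits slightly toward the +y side of the recess, so I correct by about −6 mm in y.

Emit:
step_arm(
  deltas=[
    {"xyz":[-0.1,0.02,0],"dr":[0,0,0]},
    {"xyz":[-0.1,0.02,0],"dr":[0,0,0]},
    {"xyz":[0,0,0.2],"dr":[0,0,0]},
    {"xyz":[0,0,0],"dr":[0,0,0]},
  ],
)

```text
t: 7.5
tool_pos: [568.0, -217.8, 37.2]
tcp_rot: [3.141, 0.0, 1.57]
ft_force: [-1.5, -0.0, -0.2]
finger_gap: 33.7
finger_force: 30.0
```

```bash
python3 - <<'E'
from h import *
s=r.get_state(); print(s['t'],s['tool_pos'],s['tcp_rot'],s['q'])
im,d,cal=snap('wrist'); W=pts(d,cal)
m=(np.hypot(W[...,0]-566.5,W[...,1]+214)<55)&(W[...,2]>10)&(W[...,2]<18)&~red(im)
p=W[m]; print('holder',p.min(0),p.max(0))
m=red(im); p=W[m]; print('cap',np.nanpercentile(p,[0.5,99.5],axis=0).round(1)); q=p[(p[:,2]<45)]; print(np.percentile(q,[1,50,90,99],axis=0).round(1))
E
```

```text
7.5 [ 567.9881812  -217.84186122   37.23369729] [3.14094832e+00 2.89017177e-04 1.57024146e+00] [-4.92178277e-01  6.88193009e-01  1.50319022e+00  6.07241599e-05
  9.49504963e-01 -4.91658837e-01]
holder [ 532.80931409 -228.17297058   10.00014677] [ 599.9917603  -179.87084627   17.3033461 ]
cap [[ 556.  -232.    24.7]
 [ 582.  -186.1  116.5]]
[[ 556.2 -267.3    1.5]
 [ 565.3 -202.8   35.6]
 [ 572.5 -202.2   43. ]
 [ 584.  -201.9   44.8]]
```

Emit:
step_arm(
  deltas=[
    {"xyz":[0.08,-0.04,0],"dr":[0,0,0]},
    {"xyz":[0,0,0.1],"dr":[0,0,0]},
    {"xyz":[0,0,0],"dr":[0,0,0]},
    {"xyz":[0,0,0],"dr":[0,0,0]},
  ],
)

```text
t: 7.88
tool_pos: [566.6, -214.9, 34.0]
tcp_rot: [-3.141, -0.0, 1.571]
ft_force: [-0.4, -0.6, -0.5]
finger_gap: 33.7
finger_force: 30.0
```

```bash
python3 - <<'E'
from h import *
for i in range(2):
    s=r.get_state(); print(s['t'],s['tool_pos'],s['tcp_rot'],s['ft_force'])
    im,d,cal=snap('wrist'); W=pts(d,cal)
    m=red(im)&(W[...,2]>20)&(W[...,2]<70); q=W[m]; print(np.percentile(q,[1,50,90,99],axis=0).round(1))
E
```

```text
7.8833 [ 566.5993317  -214.91146001   33.98571476] [-3.14133595e+00 -2.11596716e-04  1.57087740e+00] [-0.38432624 -0.59546195 -0.48840306]
[[ 554.9 -229.3   22.6]
 [ 566.  -202.8   63. ]
 [ 574.6 -199.5   64.2]
 [ 579.5 -198.7   64.9]]
7.9333 [ 566.71541953 -215.01851115   34.08752287] [-3.14155801e+00 -3.88537932e-05  1.57091566e+00] [-7.85010320e-01  4.53979963e-01  1.34004702e-04]
[[ 554.9 -229.3   22.8]
 [ 565.8 -202.9   63.1]
 [ 574.6 -199.5   64.3]
 [ 579.5 -198.8   64.9]]
```

Emit:
step_arm(
  deltas=[
    {"xyz":[0,0,0.2],"dr":[0,0,0]},
    {"xyz":[0,0,0.2],"dr":[0,0,0]},
    {"xyz":[0,0,0.0],"dr":[0,0,0]},
    {"xyz":[0,0,0.0],"dr":[0,0,0]},
  ],
)

```text
t: 8.32
tool_pos: [567.2, -215.4, 22.4]
tcp_rot: [3.14, 0.001, 1.571]
ft_force: [-0.0, -0.2, 5.0]
finger_gap: 33.7
finger_force: 30.0
```

```bash
python3 - <<'E'
from h import *
for i in range(2):
    s=r.get_state(); print(s['t'],s['tool_pos'],s['tcp_rot'],s['ft_force'],s['ft_torque'])
    im,d,cal=snap('wrist'); W=pts(d,cal)
    m=red(im)&(W[...,2]>5)&(W[...,2]<70); q=W[m]; print(np.percentile(q,[1,50,99],axis=0).round(1))
E
```

```text
8.3167 [ 567.15637047 -215.35485294   22.35554601] [3.14042877e+00 6.47116001e-04 1.57082630e+00] [-0.04587733 -0.22889471  5.04421327] [0.02536741 0.02208489 0.01116549]
[[ 555.2 -228.5   12. ]
 [ 566.2 -202.9   52.3]
 [ 580.1 -199.1   54.3]]
8.3667 [ 567.14581634 -215.34226056   22.3530703 ] [3.14045974e+00 6.24153924e-04 1.57085069e+00] [0.20071283 1.18204828 4.5017392 ] [-0.05381626 -0.04467398  0.05352756]
[[ 555.3 -228.5   12.3]
 [ 566.2 -202.9   52.3]
 [ 580.2 -199.1   54.4]]
```

Emit:
step_arm(
  claw=0.65,
  deltas=[
    {"xyz":[0,0,0],"dr":[0,0,0]},
    {"xyz":[0,0,0],"dr":[0,0,0]},
    {"xyz":[0,0,0],"dr":[0,0,0]},
    {"xyz":[0,0,-0.4],"dr":[0,0,0]},
    {"xyz":[0,0,-0.7],"dr":[0,0,0]},
    {"xyz":[0,0,-0.8],"dr":[0,0,0]},
    {"xyz":[0,0,-0.8],"dr":[0,0,0]},
    {"xyz":[0,0,-0.8],"dr":[0,0,0]},
    {"xyz":[0,0,0],"dr":[0,0,0]},
  ],
)

```text
t: 9.17
tool_pos: [569.1, -216.2, 133.1]
tcp_rot: [3.133, 0.004, 1.571]
ft_force: [1.4, 0.0, 1.1]
finger_gap: 59.8
finger_force: 0.0
```

Emit:
step_arm(
  deltas=[
    {"xyz":[0.5,0,-0.5],"dr":[0,0,0]},
    {"xyz":[0.8,0,-0.5],"dr":[0,0,0]},
    {"xyz":[0.8,0,-0.5],"dr":[0,0,0]},
    {"xyz":[0.8,0,-0.5],"dr":[0,0,0]},
    {"xyz":[0.8,0,-0.5],"dr":[0,0,0]},
    {"xyz":[0.8,0,-0.5],"dr":[0,0,0]},
    {"xyz":[0.8,0,-0.5],"dr":[0,0,0]},
    {"xyz":[0.8,0,-0.3],"dr":[0,0,0]},
    {"xyz":[0.8,0,0],"dr":[0,0,0]},
    {"xyz":[0.8,0,0],"dr":[0,0,0]},
    {"xyz":[0.5,0,0],"dr":[0,0,0]},
    {"xyz":[0,0,0],"dr":[0,0,0.6]},
    {"xyz":[0,0,0],"dr":[0,0,1]},
    {"xyz":[0,0,0],"dr":[0,0,1]},
    {"xyz":[0,0,0],"dr":[0,0,1]},
    {"xyz":[0,0,0],"dr":[0,0,1]},
    {"xyz":[0,0,0],"dr":[0,0,1]},
    {"xyz":[0,0,0],"dr":[0,0,1]},
    {"xyz":[0,0,0],"dr":[0,0,1]},
  ],
)

```text
t: 10.75
tool_pos: [566.4, 31.0, 241.2]
tcp_rot: [-3.141, 0.0, 0.959]
ft_force: [0.3, 0.3, -0.0]
finger_gap: 59.9
finger_force: 0.0
```

Emit:
step_arm(
  deltas=[
    {"xyz":[0,0,0],"dr":[0,0,1]},
    {"xyz":[0,0,0],"dr":[0,0,1]},
    {"xyz":[0,0,0],"dr":[0,0,1]},
    {"xyz":[0,0,0],"dr":[0,0,1]},
    {"xyz":[0,0,0],"dr":[0,0,1]},
    {"xyz":[0,0,0],"dr":[0,0,1]},
    {"xyz":[0,0,0],"dr":[0,0,1]},
    {"xyz":[0,0,0],"dr":[0,0,1]},
    {"xyz":[0,0,0],"dr":[0,0,1]},
    {"xyz":[0,0,0],"dr":[0,0,1]},
    {"xyz":[0,0,0],"dr":[0,0,1]},
    {"xyz":[0,0,0],"dr":[0,0,1]},
    {"xyz":[0,0,0],"dr":[0,0,1]},
    {"xyz":[0,0,0],"dr":[0,0,1]},
    {"xyz":[0,0,0],"dr":[0,0,0.4]},
    {"xyz":[0,0,0],"dr":[0,0,0]},
    {"xyz":[0,0,0],"dr":[0,0,0]},
  ],
)

```text
t: 12.17
tool_pos: [566.5, 30.9, 241.2]
tcp_rot: [3.142, 0.0, -0.188]
ft_force: [-0.6, 0.4, 0.5]
finger_gap: 59.6
finger_force: 0.0
```

```bash
python3 - <<'E'
from h import *
s=r.get_state(); print(s['t'],s['tool_pos'],s['tcp_rot'],s['finger_gap'],s['q'])
im,d,cal=snap('wrist','w6'); W=pts(d,cal); np.savez('w6.npz',im=im,d=d,W=W)
im2,d2,c2=snap('scene'); W2=pts(d2,c2)
print('cap',circ(W2,im2,(567,-215),60,5,90,red))
E
```

```text
12.1667 [566.51897449  30.93549448 241.19960257] [ 3.14156256e+00  1.87681836e-04 -1.87980795e-01] 59.551607110591334 [-8.05107357e-02  4.10096619e-01  1.37966541e+00 -1.00237628e-05
  1.35202045e+00  1.67826856e+00]
cap (array([ 564.8, -208.3,   27. ,  578.4, -207.8,   30.7]), 203)
```

View pics/w6.png

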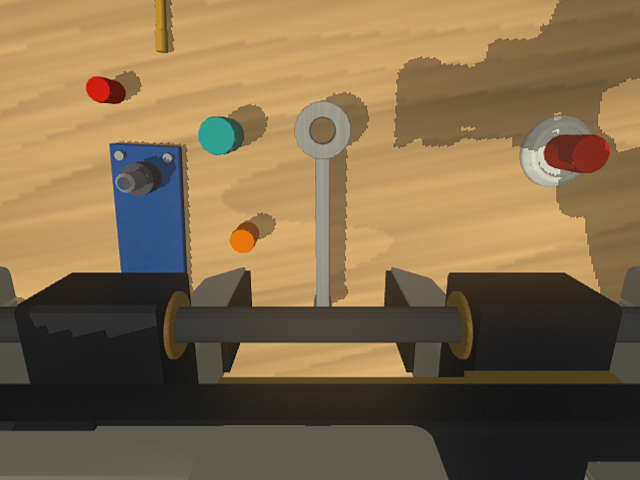

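The cap stands upright in the holder at (560,150), and the bare spigot shows at (125,182). The lever's boss is at (322,130) with its arm running down column 322.

```bash
cat >> h.py <<'E'
def lever(W,c,zoff=0,psi0=-0.19):
    "boss centre and yaw of a lever near boss centre c, from top surface points"
    z=W[...,2]-zoff
    m=(np.hypot(W[...,0]-c[0],W[...,1]-c[1])<45)&(z>37)&(z<46)
    p=W[m][:,:2]; 
    (cx,cy),R=cv2.minEnclosingCircle(p.astype(np.float32))
    # arm
    ax=np.array([np.cos(psi0),np.sin(psi0)]); nx=np.array([-ax[1],ax[0]])
    D=W[...,:2]-np.array([cx,cy]); s=D@ax; t=D@nx
    a=(s<-30)&(s>-100)&(abs(t)<14)&(z>30)&(z<42)
    S,T=s[a],t[a]; k=np.polyfit(S,T,1)
    return np.round([cx,cy,R,np.median(W[m][:,2])],1), psi0+np.arctan(k[0]), 'arm offset at boss',k[1].round(2),len(S), 'arm z',np.median(W[a][:,2]).round(1),S.min(),S.max()
E
python3 - <<'E'
from h import *
z=np.load('w6.npz'); im,W=z['im'],z['W']
c=W[115,322]; print(c)
L=lever(W,W[130,322,:2]); print(L)
b,psi=L[0],L[1]; print('origin',b[:2]-53.5*np.array([np.cos(psi),np.sin(psi)]))
print('spig', circ(W,im,W[182,125,:2],25,50,64), W[182,125])
m=blue(im)&(W[...,2]>3)&(W[...,2]<18); p=W[m]; print(cv2.minAreaRect(p[:,:2].astype(np.float32)))
E
```

```text
[645.07130506  12.95587932  41.1172214 ]
(array([622.5,  15.2,  35.6,  40.9]), np.float64(-0.17281593179865518), 'arm offset at boss', np.float64(2.34), 1014, 'arm z', np.float64(37.0), np.float64(-99.99466011974368), np.float64(-30.029952195094708))
origin [569.79691171  24.39970026]
spig (array([621. , 199.7,   9.2, 621.3, 195.3,  55. ]), 199) [619.79817979 211.22317537  31.78874488]
((584.8508911132812, 207.89256286621094), (68.83808135986328, 136.47572326660156), 76.73646545410156)
```

```bash
python3 - <<'E'
s=open('h.py').read()
s=s.replace("""    (cx,cy),R=cv2.minEnclosingCircle(p.astype(np.float32))
    # arm""","""    ax=np.array([np.cos(psi0),np.sin(psi0)])
    p=p[(p-c)@ax>-18]
    for i in range(5):
        (cx,cy),R=cv2.minEnclosingCircle(p.astype(np.float32)); p=p[(p-[cx,cy])@ax>-20]
    # arm""")
open('h.py','w').write(s)
E
python3 - <<'E'
from h import *
z=np.load('w6.npz'); im,W=z['im'],z['W']
L=lever(W,W[130,322,:2]*0+[629,13]); print(L)
b,psi=L[0],L[1]; print('origin',b[:2]-53.5*np.array([np.cos(psi),np.sin(psi)]))
E
```

```text
(array([632.4,  15. ,  25.9,  40.9]), np.float64(-0.1738041222777407), 'arm offset at boss', np.float64(0.7), 1042, 'arm z', np.float64(37.0), np.float64(-99.92706520502246), np.float64(-30.17984852032449))
origin [579.7060285   24.25177645]
```

Emit:
step_arm(
  deltas=[
    {"xyz":[0.24,0.07,0.5],"dr":[0,0,-0.17]},
    {"xyz":[0.23,0.06,0.8],"dr":[0,0,0]},
    {"xyz":[0,0,0.8],"dr":[0,0,0]},
    {"xyz":[0,0,0.8],"dr":[0,0,0]},
    {"xyz":[0,0,0.8],"dr":[0,0,0]},
    {"xyz":[0,0,0.8],"dr":[0,0,0]},
    {"xyz":[0,0,0.8],"dr":[0,0,0]},
    {"xyz":[0,0,0],"dr":[0,0,0]},
    {"xyz":[0,0,0],"dr":[0,0,0]},
    {"xyz":[0,0,0],"dr":[0,0,0]},
  ],
)

```text
t: 13.1
tool_pos: [580.8, 24.4, 83.5]
tcp_rot: [-3.141, -0.002, -0.175]
ft_force: [0.4, -0.7, 1.3]
finger_gap: 59.8
finger_force: 0.0
```

```bash
python3 - <<'E'
from h import *
s=r.get_state(); print(s['t'],s['tool_pos'],s['tcp_rot'],s['finger_gap'])
im,d,cal=snap('wrist'); W=pts(d,cal); np.savez('w7.npz',im=im,d=d,W=W)
L=lever(W,np.array([632,15.])); print(L)
b,psi=L[0],L[1]; print('origin',b[:2]-53.5*np.array([np.cos(psi),np.sin(psi)]))
# bore centre: hole in the boss top
m=(np.hypot(W[...,0]-b[0],W[...,1]-b[1])<15)&(W[...,2]<36); p=W[m]; print('bore px',np.argwhere(m).mean(0) if m.any() else None)
E
```

```text
13.1 [580.79831568  24.43912494  83.48632889] [-3.14141536e+00 -2.03483789e-03 -1.75302012e-01] 59.78860030415799
(array([632. ,  15.1,  26. ,  41. ]), np.float64(-0.18358347900800834), 'arm offset at boss', np.float64(0.0), 2158, 'arm z', np.float64(37.0), np.float64(-84.11762804265807), np.float64(-30.000968364310182))
origin [579.39902317  24.86663898]
bore px [161.58574181 319.70391779]
```

Emit:
step_arm(
  deltas=[
    {"xyz":[-0.05,0,0.4],"dr":[0,0,0.06]},
    {"xyz":[0,0,0.6],"dr":[0,0,0]},
    {"xyz":[0,0,0.6],"dr":[0,0,0]},
    {"xyz":[0,0,0.4],"dr":[0,0,0]},
    {"xyz":[0,0,0.25],"dr":[0,0,0]},
    {"xyz":[0,0,0.2],"dr":[0,0,0]},
    {"xyz":[0,0,0],"dr":[0,0,0]},
    {"xyz":[0,0,0],"dr":[0,0,0]},
    {"xyz":[0,0,0],"dr":[0,0,0]},
  ],
)

```text
t: 13.9
tool_pos: [579.2, 24.7, 9.7]
tcp_rot: [-3.141, -0.002, -0.18]
ft_force: [0.5, 0.3, -0.3]
finger_gap: 59.6
finger_force: 0.0
```

```bash
python3 - <<'E'
from h import *
s=r.get_state(); print(s['t'],s['tool_pos'],s['tcp_rot'],s['finger_gap'],s['ft_force'])
im,d,cal=snap('wrist'); W=pts(d,cal)
L=lever(W,np.array([632,15.])); print(L)
E
```

```text
13.9 [579.17729523  24.73278849   9.68970646] [-3.14142699e+00 -1.97561442e-03 -1.80348596e-01] 59.64247080671139 [ 0.53864672  0.27237153 -0.25295164]
(array([631.9,  15. ,  26. ,  41. ]), np.float64(-0.18470834910275485), 'arm offset at boss', np.float64(-0.04), 2969, 'arm z', np.float64(37.0), np.float64(-80.89745562708251), np.float64(-30.01962276330733))
```

Emit:
step_arm(
  claw=0,
  deltas=[
    {"xyz":[0,0,0],"dr":[0,0,0]},
    {"xyz":[0,0,0],"dr":[0,0,0]},
    {"xyz":[0,0,0],"dr":[0,0,0]},
    {"xyz":[0,0,0],"dr":[0,0,0]},
    {"xyz":[0,0,0],"dr":[0,0,0]},
    {"xyz":[0,0,0],"dr":[0,0,0]},
    {"xyz":[0,0,0],"dr":[0,0,0]},
    {"xyz":[0,0,0],"dr":[0,0,0]},
  ],
)

```text
t: 14.62
tool_pos: [578.4, 24.7, 8.6]
tcp_rot: [3.141, -0.0, -0.18]
ft_force: [-0.2, -1.2, -0.0]
finger_gap: 13.8
finger_force: 30.0
```

Emit:
step_arm(
  deltas=[
    {"xyz":[0,0,-0.15],"dr":[0,0,0]},
    {"xyz":[0,0,-0.25],"dr":[0,0,0]},
    {"xyz":[0,0,-0.25],"dr":[0,0,0]},
    {"xyz":[0,0,-0.2],"dr":[0,0,0]},
    {"xyz":[0,0,0],"dr":[0,0,0]},
    {"xyz":[0,0,0],"dr":[0,0,0]},
    {"xyz":[0,0,0],"dr":[0,0,0]},
  ],
)

```text
t: 15.2
tool_pos: [578.2, 24.8, 34.1]
tcp_rot: [3.142, 0.0, -0.18]
ft_force: [-0.5, 0.3, -5.9]
finger_gap: 13.8
finger_force: 30.0
```

```bash
cat >> h.py <<'E'
def level(W,b,psi):
    "z of boss top and arm vs distance along the lever; pitch (rad)"
    ax=np.array([np.cos(psi),np.sin(psi)]); nx=np.array([-ax[1],ax[0]])
    D=W[...,:2]-np.array(b[:2]); s=D@ax; t=D@nx; z=W[...,2]
    m=(np.hypot(s,t)<25)&(z>b[3]-8)&(z<b[3]+8); A=np.c_[s[m],t[m],np.ones(m.sum())]
    k=np.linalg.lstsq(A,z[m],rcond=None)[0]
    a=(s<-30)&(s>-90)&(abs(t)<5)&(z>b[3]-15)&(z<b[3]+8)
    return 'boss plane',k.round(3),'arm',np.polyfit(s[a],z[a],1).round(3)
E
python3 - <<'E'
from h import *
s=r.get_state(); print(s['t'],s['tool_pos'],s['tcp_rot'],s['finger_gap'],s['ft_force'],s['ft_torque'])
im,d,cal=snap('wrist'); W=pts(d,cal)
zo=s['tool_pos'][2]-9.7
L=lever(W,np.array([632,15.]),zo); print(L); print(level(W,L[0],L[1]))
W7=np.load('w7.npz')['W']; L7=lever(W7,np.array([632,15.])); print('ref',level(W7,L7[0],L7[1]))
E
```

```text
15.2 [578.17631493  24.84478584  34.05499768] [ 3.14157968e+00  2.73936637e-04 -1.80325637e-01] 13.84323706918605 [-0.45287117  0.25491992 -5.90651392] [0.06583862 0.11734248 0.04257353]
(array([631.8,  15.9,  26. ,  66.4]), np.float64(-0.18129098950478714), 'arm offset at boss', np.float64(0.03), 3518, 'arm z', np.float64(62.4), np.float64(-80.57764519148907), np.float64(-30.00111992821625))
('boss plane', array([6.0000e-03, 0.0000e+00, 6.6405e+01]), 'arm', array([1.0000e-03, 6.2635e+01]))
ref ('boss plane', array([4.0000e-03, 1.0000e-03, 4.0996e+01]), 'arm', array([1.000e-03, 3.721e+01]))
```

Emit:
step_arm(
  deltas=[
    {"xyz":[0,0,-0.2],"dr":[0,0,0]},
    {"xyz":[0,0,-0.35],"dr":[0,0,0]},
    {"xyz":[0,0,-0.45],"dr":[0,0,0]},
    {"xyz":[0,0,-0.5],"dr":[0,0,0]},
    {"xyz":[0,0,-0.5],"dr":[0,0,0]},
    {"xyz":[0,0,-0.5],"dr":[0,0,0]},
    {"xyz":[0,0,-0.5],"dr":[0,0,0]},
    {"xyz":[0,0,-0.5],"dr":[0,0,0]},
    {"xyz":[0,0,-0.5],"dr":[0,0,0]},
    {"xyz":[0,0,-0.5],"dr":[0,0,0]},
    {"xyz":[0,0,-0.5],"dr":[0,0,0]},
    {"xyz":[0,0,-0.5],"dr":[0,0,0]},
    {"xyz":[0,0,-0.4],"dr":[0,0,0]},
    {"xyz":[0,0,-0.3],"dr":[0,0,0]},
    {"xyz":[0,0,0],"dr":[0,0,0]},
  ],
)

```text
t: 16.5
tool_pos: [579.3, 24.7, 222.9]
tcp_rot: [-3.141, -0.005, -0.18]
ft_force: [-0.2, 0.1, -6.4]
finger_gap: 13.7
finger_force: 30.0
```

Emit:
step_arm(
  deltas=[
    {"xyz":[-0.1,-0.08,0],"dr":[0,0,0]},
    {"xyz":[-0.2,-0.16,0],"dr":[0,0,0]},
    {"xyz":[-0.3,-0.25,0],"dr":[0,0,0]},
    {"xyz":[-0.3,-0.25,0],"dr":[0,0,0]},
    {"xyz":[-0.3,-0.25,0],"dr":[0,0,0]},
    {"xyz":[-0.3,-0.25,0],"dr":[0,0,0]},
    {"xyz":[-0.3,-0.25,0],"dr":[0,0,0]},
    {"xyz":[-0.3,-0.25,0],"dr":[0,0,0]},
    {"xyz":[-0.3,-0.25,0],"dr":[0,0,0]},
    {"xyz":[-0.3,-0.25,0],"dr":[0,0,0]},
    {"xyz":[-0.3,-0.25,0],"dr":[0,0,0]},
    {"xyz":[-0.3,-0.25,0],"dr":[0,0,0]},
    {"xyz":[-0.3,-0.25,0],"dr":[0,0,0]},
    {"xyz":[-0.2,-0.15,0],"dr":[0,0,0]},
    {"xyz":[-0.1,-0.08,0],"dr":[0,0,0]},
    {"xyz":[0,0,0],"dr":[0,0,0]},
    {"xyz":[0,0,0],"dr":[0,0,0]},
    {"xyz":[0,0,0],"dr":[0,0,0]},
  ],
)

```text
t: 18.0
tool_pos: [481.0, 140.5, 220.2]
tcp_rot: [3.141, -0.001, -0.181]
ft_force: [0.1, 0.2, -5.9]
finger_gap: 13.7
finger_force: 30.0
```

```bash
python3 - <<'E'
from h import *
s=r.get_state(); print(s['t'],s['tool_pos'],s['tcp_rot'],s['finger_gap'],s['ft_force'],s['ft_torque'])
im,d,cal=snap('wrist','w8'); W=pts(d,cal); np.savez('w8.npz',im=im,d=d,W=W)
E
```

```text
18.0 [481.02402009 140.46573875 220.15129467] [ 3.14143309e+00 -5.11746023e-04 -1.80791569e-01] 13.73221185711703 [ 0.08981372  0.23559409 -5.90531822] [0.02418004 0.08935183 0.01202738]
```

View pics/w8.png

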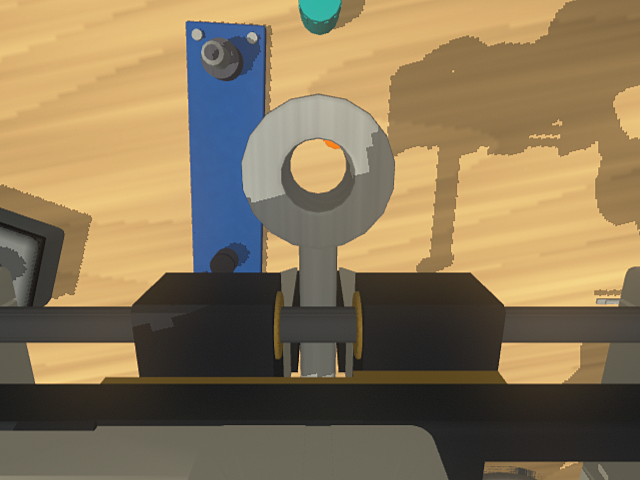

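The picture shows the spigot at (214,53), the rest pillar at (224,262) and the held lever's boss at (318,170).

```bash
python3 - <<'E'
from h import *
z=np.load('w8.npz'); im,W=z['im'],z['W']
sp=circ(W,im,(621,199),25,50,64); print('spig',sp)
m=blue(im)&(W[...,2]>3)&(W[...,2]<18); p=W[m]
print(cv2.minAreaRect(p[:,:2].astype(np.float32)))
# left edge of plate: leftmost blue pixel per row
E=[]; 
for v in range(60,255,3):
    u=np.flatnonzero(m[v,:300]); 
    if len(u): E.append(W[v,u[0],:2])
E=np.array(E); k=np.polyfit(E[:,0],E[:,1],1); print('left edge',k,np.degrees(np.arctan(k[0])),np.std(E[:,1]-np.polyval(k,E[:,0])))
q=W[248:272,208:240].reshape(-1,3); q=q[(q[:,2]>26)&(q[:,2]<36)]
print('rest',cv2.minEnclosingCircle(q[:,:2].astype(np.float32)),q.mean(0),len(q))
g=im.astype(int)
dark=(g.sum(2)<110)&(W[...,2]>26)&(W[...,2]<36)&(np.hypot(W[...,0]-440,W[...,1]-240)<30); print('dark',W[dark].mean(0),dark.sum(), cv2.minEnclosingCircle(W[dark][:,:2].astype(np.float32)))
s=r.get_state(); zo=s['tool_pos'][2]-9.1; t=s['tool_pos']; 
bg=np.array(t[:2])+53.5*np.array([np.cos(.18),-np.sin(.18)])
L=lever(W,bg,zo,-.18); print('boss',L,'expected',bg); print(level(W,L[0],L[1]))
# perpendicular distances: edge -> spigot 35 expected
yaw=np.arctan(k[0]); n=np.array([-np.sin(yaw),np.cos(yaw)])
print('edge to spigot', (np.array([0,k[1]])-sp[0][:2])@n, 'edge to dark', (np.array([0,k[1]])-W[dark].mean(0)[:2])@n)
E
```

```text
spig (array([620.5, 199.9,   9.1, 618.2, 197.5,  55.4]), 269)
((533.4614868164062, 195.29843139648438), (117.10384368896484, 235.38116455078125), 76.58809661865234)
left edge [-1.48761632e-01  3.28438159e+02] -8.461361105433154 7.938084714723132
rest ((440.5674743652344, 243.13438415527344), 12.094651222229004) [442.30546437 242.29829243  30.82227888] 419
dark [nan nan nan] 0 ((0.0, 0.0), 0.0)
boss (array([534.6, 131.6,  26.1, 252.6]), np.float64(-0.18124273257669493), 'arm offset at boss', np.float64(-0.03), 3512, 'arm z', np.float64(248.5), np.float64(-81.26698978923784), np.float64(-30.02024258217663)) expected [533.65857234 130.83156056]
('boss plane', array([ 6.00000e-03, -0.00000e+00,  2.52545e+02]), 'arm', array([1.00000e-03, 2.48744e+02]))
edge to spigot 35.83719710268189 edge to dark nan<stdin>:15: RuntimeWarning: Mean of empty slice.
  ret = um.true_divide(
<stdin>:21: RuntimeWarning: Mean of empty slice.
```

Emit:
step_arm(
  deltas=[
    {"xyz":[0,0,0],"dr":[0,0,0.2]},
    {"xyz":[0,0,0],"dr":[0,0,0.3]},
    {"xyz":[0,0,0],"dr":[0,0,0.19]},
    {"xyz":[0.1,-0.13,0],"dr":[0,0,0]},
    {"xyz":[0.2,-0.25,0],"dr":[0,0,0]},
    {"xyz":[0.25,-0.33,0],"dr":[0,0,0]},
    {"xyz":[0.25,-0.33,0],"dr":[0,0,0]},
    {"xyz":[0.25,-0.33,0],"dr":[0,0,0]},
    {"xyz":[0.25,-0.33,0],"dr":[0,0,0]},
    {"xyz":[0.25,-0.33,0],"dr":[0,0,0]},
    {"xyz":[0.25,-0.33,0],"dr":[0,0,0]},
    {"xyz":[0.2,-0.27,0],"dr":[0,0,0]},
    {"xyz":[0.15,-0.2,0],"dr":[0,0,0]},
    {"xyz":[0.1,-0.15,0],"dr":[0,0,0]},
    {"xyz":[0,0,0],"dr":[0,0,0]},
    {"xyz":[0,0,0],"dr":[0,0,0]},
  ],
)

```text
t: 19.38
tool_pos: [567.0, 212.1, 219.8]
tcp_rot: [3.141, 0.001, -0.235]
ft_force: [0.0, 0.2, -5.9]
finger_gap: 13.8
finger_force: 30.0
```

Emit:
step_arm(
  deltas=[
    {"xyz":[0,0,0.15],"dr":[0,0,0]},
    {"xyz":[0,0,0.3],"dr":[0,0,0]},
    {"xyz":[0,0,0.35],"dr":[0,0,0]},
    {"xyz":[0,0,0.35],"dr":[0,0,0]},
    {"xyz":[0,0,0.35],"dr":[0,0,0]},
    {"xyz":[0,0,0.35],"dr":[0,0,0]},
    {"xyz":[0,0,0.28],"dr":[0,0,0]},
    {"xyz":[0,0,0.2],"dr":[0,0,0]},
    {"xyz":[0,0,0],"dr":[0,0,0]},
    {"xyz":[0,0,0],"dr":[0,0,0]},
    {"xyz":[0,0,0],"dr":[0,0,0]},
  ],
)

```text
t: 20.3
tool_pos: [567.6, 212.1, 150.8]
tcp_rot: [-3.141, -0.001, -0.236]
ft_force: [0.3, -0.2, -5.3]
finger_gap: 14.0
finger_force: 30.0
```

```bash
cat > chk.py <<'E'
from h import *
import sys
s=r.get_state(); t=np.array(s['tool_pos']); psi=s['tcp_rot'][2]
print(s['t'],t.round(1),np.round(s['tcp_rot'],4),s['finger_gap'],np.round(s['ft_force'],1),np.round(s['joint_vel'],3))
im,d,cal=snap('wrist',sys.argv[1]); W=pts(d,cal); np.savez('last.npz',im=im,d=d,W=W)
bg=t[:2]+54.3*np.array([np.cos(psi),np.sin(psi)])
L=lever(W,bg,t[2]-9.1,psi); print('boss',L); print(level(W,L[0],L[1]))
m=(np.hypot(W[...,0]-620.5,W[...,1]-199.9)<12)&(W[...,2]>48)&(W[...,2]<62)
print('spigot pts',m.sum()); p=W[m]
if len(p): print(p.min(0).round(1),p.max(0).round(1),p.mean(0).round(1))
E
python3 chk.py w9
```

```text
20.3 [567.6 212.1 150.8] [-3.141e+00 -1.200e-03 -2.356e-01] 14.020867518111233 [ 0.3 -0.2 -5.3] [-0.001 -0.007 -0.006  0.001  0.001  0.002]
boss (array([620.6, 200.2,  25.9, 183.2]), np.float64(-0.23781701593435448), 'arm offset at boss', np.float64(-0.08), 3531, 'arm z', np.float64(179.2), np.float64(-81.24636456164093), np.float64(-30.010456050220757))
('boss plane', array([7.00000e-03, 1.00000e-03, 1.83202e+02]), 'arm', array([1.00000e-03, 1.79362e+02]))
spigot pts 316
[612.  191.3  51.1] [629.3 208.5  59.1] [620.9 199.9  55.6]
```

View pics/w9.png

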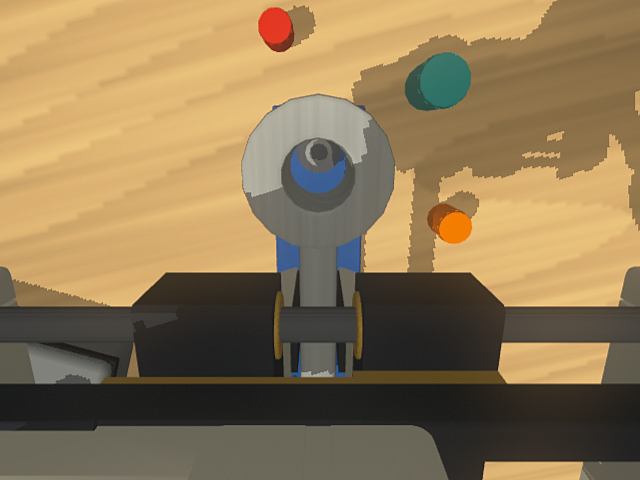

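The spigot tip shows through the bore at (318,152), and the measured boss and spigot centres agree within 0.5 mm. Now I lower to the final height.

Emit:
step_arm(
  deltas=[
    {"xyz":[0,0,0.12],"dr":[0,0,0]},
    {"xyz":[0,0,0.25],"dr":[0,0,0]},
    {"xyz":[0,0,0.3],"dr":[0,0,0]},
    {"xyz":[0,0,0.3],"dr":[0,0,0]},
    {"xyz":[0,0,0.25],"dr":[0,0,0]},
    {"xyz":[0,0,0.18],"dr":[0,0,0]},
    {"xyz":[0,0,0.13],"dr":[0,0,0]},
    {"xyz":[0,0,0],"dr":[0,0,0]},
    {"xyz":[0,0,0],"dr":[0,0,0]},
    {"xyz":[0,0,0],"dr":[0,0,0]},
    {"xyz":[0,0,0],"dr":[0,0,0]},
    {"xyz":[0,0,0],"dr":[0,0,0]},
    {"xyz":[0,0,0],"dr":[0,0,0]},
  ],
)

```text
t: 21.43
tool_pos: [567.3, 212.0, 104.7]
tcp_rot: [-3.141, -0.001, -0.236]
ft_force: [-0.2, 0.5, -6.6]
finger_gap: 13.7
finger_force: 30.0
```

```bash
python3 chk.py w10
```

```text
21.4333 [567.3 212.  104.7] [-3.1413e+00 -7.0000e-04 -2.3560e-01] 13.696403072318757 [-0.2  0.5 -6.6] [-0.001  0.002  0.002 -0.     0.002 -0.   ]
boss (array([620.5, 200.1,  26. , 137.1]), np.float64(-0.2373284445031836), 'arm offset at boss', np.float64(-0.12), 3539, 'arm z', np.float64(133.0), np.float64(-81.52080103352618), np.float64(-30.01607389393463))
('boss plane', array([ 6.00000e-03, -0.00000e+00,  1.37071e+02]), 'arm', array([1.00000e-03, 1.33256e+02]))
spigot pts 466
[611.6 191.3  48.5] [629.3 208.6  58.8] [621.  199.8  55.5]
```

```bash
python3 -c "
from workcell import r
print(r.hand_in())"
```

```text
the job is handed in; nothing more can be done
None
```

I handed the job in after about 21 s: the cap stands open side down in the holder, and the lever is held still and level about 40 mm above the spigot tip, with its bore within about 0.5 mm of the spigot and its foot aligned by yaw with the rest pillar (not checked directly).

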